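# Lock the work turntable

### The arm

A 6-joint arm with a two-finger parallel gripper is mounted at the origin on the work surface. World frame = base frame: x ahead of the robot, y to its left, z up, the work surface at z = 0. Lengths are in mm, angles in rad, forces in N, time in s.
With the tool pointing down it reaches from about 275 to 750 mm from the base axis. Payload 10.2 kg.
Tool frame: the origin (TCP) lies midway between the tips of the shut fingers; the grasp point (between the pads) lies 19 mm behind it; z points along the fingers, y is the direction in which the jaws open and shut (so a half turn about z gives the same grasp; the last joint's range is limited). The gripper opens to 85 mm and grips with 20 to 120 N. Pads are 22 mm wide; open, the fingers measure 114 mm over their backs; the gripper's body (76 mm by 85 mm) begins 54 mm behind the grasp point. The pads swing forward as they close: fully open they stand 13 mm farther back than shut.
Start: joints at [-1.388, 0.313, 1.498, -0, 1.331, -0.223], TCP at [207.234, -482.375, 231.294] pointing down, gripper open.
Joint ranges: [-2.94, 2.94], [-0.97, 2.17], [0.19, 2.56], [-1.23, 4.37], [0.02, 3.11], [-2.88, 2.88]. Speed limits (rad/s): [2.39, 2.39, 3.01, 3.14, 3.14, 3.14].

### API

Orientations are given as a unit quaternion [w, x, y, z].
In Python, from rig import sense, optics, ctrl gives the robot as it stands.
- The arm moves only by the tool play_rows, never from a script. Its argument "plan" is a list of rows, each a list of 7 numbers: the shift along the world's x, y, z in mm, then the turn, a rotation vector about the world's x, y, z in rad, then the opening, from -1 (shut) to 1 (fully open), so that 0 is half open. A call has 1 to 5 rows; each row shifts and turns the pose as measured when the row begins; what a row does not reach is not made up. A row lasts 1/12 s, in which the tool goes at most 41.7 mm and 7.16 degrees, less where a joint would pass 70% of its speed; a pose out of reach is approached as far as the arm can. A call is refused whole if a number of a shift passes 41.7 or a number of a turn 0.125, either way. A call with a gripper value outside its range is refused whole. The fingers move at their own pace and stop on an object; "grip_force" is the grip in N (left out, the last holds). Time passes only in rows, so rows that do not move let the fingers close. It gives the time, the measured TCP pose, the force and the opening at its end, in the units of the state.
- sense(): the state, without advancing time (a new reading comes with each control period).
- optics.capture(name): name is "scene" or "side" or "wrist"; returns a dict with "img" (480x640x3 uint8, blue, green, red), "fx", "fy", "cx", "cy" (pixels), "world_to_cam" (4x4, takes a point from world to camera coordinates). Camera axes: x right, y up, looking along -z (the intrinsics and any distortion apply to the point x, -y, -z); pixel columns grow to the right and rows downward; lengths in mm; the calibration is good to about 2 mm. A picture is of the moment at which its call begins. There is no depth.
- ctrl.finish_job(): hands the job in, once; it reports no verdict.
The state is a dict: "time_s": time; "joints": joint angles; "dq": joint speeds; "tau": joint torques, N m; "eef_pos": TCP position; "ee_rot": TCP orientation; "force": force on the tool from outside, world axes, zero at the start; "wrist_torque": the same for the moment, N m; "grip_width": opening from 0.0 (shut) to 1.0 (fully open).
Only numpy, scipy, OpenCV 4.12 (cv2) and the standard library are available. Lean on these libraries where they do the work, as an engineer would, in place of code of your own. Each camera call takes 0.05 s, during which the arm holds its last target. There are 200 camera calls.

### The job

Lock the work turntable so the bowl on it can be worked on: push the table round by one of its pegs until a rim notch faces the lock bolt, then hold the spring safety catch down with one fingertip while the other pushes the bolt's tab until the bolt is fully home in the notch, and let the catch spring back up to lock it. Leave the bowl sitting on its pad, never lifted, leave everything else on the bench where it is, and finish clear of everything.

Things in the scene. Friction and masses are not known exactly. Their poses are not given: they have to be found in the camera images.
- base: fixed dark green base plate (10 mm thick) of a low indexing work turntable, screwed to the bench. Origin on the bench on the table's axis, z up. A tongue of the plate runs out along base -y (to y = -280 mm, from x = -98 to +32 mm) and carries the lock bolt and its spring catch. Base yaw varies by up to 20 degrees
- turntable (a joint): turntable angle (rad, + = anticlockwise from above). Iron disc 250 mm across, top face 32 mm above the bench, four notches in its rim 90 degrees apart: one faces the bolt at 0 and at every multiple of pi/2. Starts between 0.3 and 1.27; turning either way to a notch is fine. Light friction (about 1.5 N at the rim); stays where it is left
- peg0 (a point): top centre of one of the four upright steel turning pegs on the disc (14 mm diameter, 45 mm tall, on a 105 mm radius, tops 77 mm above the bench); pegs stand midway between notches, peg k is 45 degrees anticlockwise from notch k
- peg1 (a point): top centre of the next turning peg, anticlockwise
- peg2 (a point): the next
- peg3 (a point): the next
- notch0 (a point): middle of a rim notch, on the disc's top face, 112 mm from the axis. A notch is 25 mm wide at its mouth (125 mm from the axis) and tapers to about 15 mm, 25 mm in, so that it centres the bolt
- notch1 (a point): the next notch, anticlockwise
- notch2 (a point): the next
- notch3 (a point): the next
- notch_line (a point): fixed point on the bolt's line (base x = 0), 112 mm from the table's axis towards base -y, at disc top height: a notch point lies here when it faces the bolt; within about 5 mm is near enough, the taper draws it true
- pad_top (a point): centre of the top of the round rubber pad (124 mm across) in the middle of the disc, on the table's axis, 40 mm above the bench
- lock_bolt (a joint): travel of the lock bolt (m): 0 = drawn back (start), 0.034 = fully home, 25 mm deep in a notch. It slides along base +y, straight at the table's axis; friction about 3 N. While the catch is up, its tooth blocks a lug on the bolt's side, either way. Past 0.030 the lug has passed the tooth and the released catch springs up behind it
- bolt_tab (a point): top centre of the bolt's upright finger tab, a steel plate 26 mm wide (base x), 8 mm thick (base y), at the outer tail of the bolt, from 20 to 60 mm above the bench; at the start 228 mm from the table's axis. Push its outer (-y) face towards base +y; behind it is only the bare plate, 10 mm above the bench
- bolt_nose (a point): tip of the bolt's round nose (bolt bar 12 mm wide, 10 mm thick, its middle 25 mm above the bench), 94 mm ahead of the tab
- catch (a joint): angle of the spring catch (rad): 0 = up (springs back by itself), 0.22 = pressed down to its stop. Past 0.15 its tooth is clear of the bolt's lug. The catch is a steel press flap, hinged along its outer long edge (base -x side); pressed at catch_pad it takes about 2 N to start, 5 N at the stop
- catch_pad (a point): on the catch flap's top face, at mid-length, 34 mm above the bench when up, 8 mm lower at the stop. It lies 42 mm to the base -x side of the bolt's line and 36 mm from the hinge. The flap runs 16 mm further towards the bolt and 43 mm either way along base y (228 mm +- 37 from the axis is all flap); a fingertip can press it anywhere along and slide on it
- work_bowl: a dark glazed bowl, 128 mm across, 52 mm tall, standing loose on the rubber pad in the middle of the turntable (rim 92 mm above the bench); origin at the centre of its underside
- brush: a paint brush lying flat, about 200 mm long, wooden handle; origin under its middle
- sanding_block: a cork sanding block 45 x 95 x 30 mm; origin at the centre of its underside
- glaze_jar: a brown glass jar with a black cap, 60 mm across, 72 mm tall; origin at the centre of its underside
- raw_bowl: a small unglazed terracotta bowl, 110 mm across, 48 mm tall, standing on the bench; origin at the centre of its underside
- wax_tin: a plain metal tin, 76 mm across, 60 mm tall; origin at the centre of its underside
- scraper: a flat scraper 190 mm long lying on the bench; origin under its middle
Mind the look-alikes: they are no part of the job. Leave any blue or purple look-alike of the work_bowl alone.

How it is judged (in metres and radians):
On the way:
1. the bolt is on its way with the safety catch held down (value of joint catch above 0.12 rad and value of joint lock_bolt between 0.012 and 0.028 m).
At the end, for the whole second after the job is handed in: The bolt is home (at least 29.5 of its 34 mm) in a rim notch of the turntable, the notch within 8 mm of the bolt's line, the catch has sprung up again (under 0.03 rad), the table is at rest, and the bowl stands upright and still within 25 mm of the middle of its pad (value of joint lock_bolt above 0.0295 m and value of joint catch below 0.03 rad and horizontal distance between any of notch0, notch1, notch2, notch3 and notch_line below 0.008 m and velocity of joint turntable between -0.05 and 0.05 rad/s and horizontal distance between work_bowl and pad_top below 0.025 m and angle between work_bowl's own z axis and vertical below 0.1 rad and linear speed of work_bowl below 0.03 m/s); the robot touches nothing.
It fails at once if the bowl is lifted off its pad or pushed more than 25 mm off the pad's middle (z of work_bowl in the frame of pad_top above 0.012 m or horizontal distance between work_bowl and pad_top above 0.025 m).
It fails at once if something else on the bench is moved or lifted by more than 30 mm (distance of any of brush, sanding_block, glaze_jar, raw_bowl, wax_tin, scraper from where it was at the start of the episode above 0.03 m).
It also fails if it takes over 45 s, if anything falls off the work surface, if the arm or the gripper's body presses on something with over 40 N, if the wrist force passes 120 N, or if a joint passes its speed limit or range.

## Working session

There is one attempt and no reset: what is moved stays moved. The work goes in short steps, Python scripts to look and compute and a tool call to move; the robot and the scene stay as the last step left them, time stands still between calls to the robot, and variables do not carry over. Pictures are saved under pics/ and viewed, about 8 in all and at most 12, crops included, and the job is handed in when it is done.

Besides the shell and the picture viewer there is one more tool, called after ">>>" in YAML: its name, and indented under it one key for each argument. play_rows: Moves the arm, as the interface text tells. Its arguments: {"type":"object","properties":{"plan":{"type":"array"},"grip_force":{"type":"number"}},"required":["plan"]}

```bash
mkdir -p pics; cat > h.py <<'E'
import numpy as np, cv2
from rig import sense, optics, ctrl
def snap(n,f):
    c=optics.capture(n); cv2.imwrite('pics/'+f,c['img']); np.save('pics/'+n+'.npy',c,allow_pickle=True); return c
def load(n): return np.load('pics/'+n+'.npy',allow_pickle=True).item()
def ray(c,u,v):
    d=np.array([(u-c['cx'])/c['fx'],-(v-c['cy'])/c['fy'],-1.])
    M=np.array(c['world_to_cam']); R=M[:3,:3]; return -R.T@M[:3,3], R.T@d
def onz(c,u,v,z):
    o,d=ray(c,u,v); return o+d*(z-o[2])/d[2]
def proj(c,p):
    M=np.array(c['world_to_cam']); q=M[:3,:3]@np.array(p)+M[:3,3]
    return c['cx']+c['fx']*q[0]/-q[2], c['cy']+c['fy']*q[1]/q[2]
E
python3 - <<'E'
from h import *
for n in ('scene','side'):
    c=snap(n,n+'0.png'); print(n,{k:v for k,v in c.items() if k not in('img','world_to_cam')}, ray(c,320,240))
print(sense())
E
```

```text
scene {'fx': 476.19895026148583, 'fy': 476.19895026148583, 'cx': 318.61691419445015, 'cy': 247.02111828909526} (array([1041.30260341,   72.07113608,  830.96138024]), array([-0.55452774,  0.04933846, -0.83083725]))
side {'fx': 536.9468069710117, 'fy': 536.9468069710117, 'cx': 319.3396390135133, 'cy': 237.02003990554064} (array([124.74481895, 677.23569761, 915.07825201]), array([ 0.39352204, -0.51764286, -0.75974903]))
{'time_s': 0.1, 'joints': array([-1.38838896e+00,  3.13391831e-01,  1.49835603e+00,  1.98045630e-05,
        1.33099260e+00, -2.23392222e-01]), 'dq': array([ 1.64489943e-03, -5.04280996e-04, -2.49562257e-03,  6.67181967e-05,
        5.46014042e-04, -8.10585473e-04]), 'tau': array([ 2.23590236e-03, -4.12898827e+01, -2.60141319e+01, -1.90261126e-04,
        3.10363692e-03,  7.88617513e-06]), 'eef_pos': array([ 207.20094427, -482.13745189,  230.79534597]), 'ee_rot': array([-5.73589625e-04,  9.79486672e-01,  2.01508139e-01,  2.13754829e-05]), 'force': array([ 0.38043385, -0.26513475,  0.06947397]), 'wrist_torque': array([-0.01367091,  0.03181114, -0.0316567 ]), 'grip_width': 1.0028577779910424}
```

View pics/scene0.png

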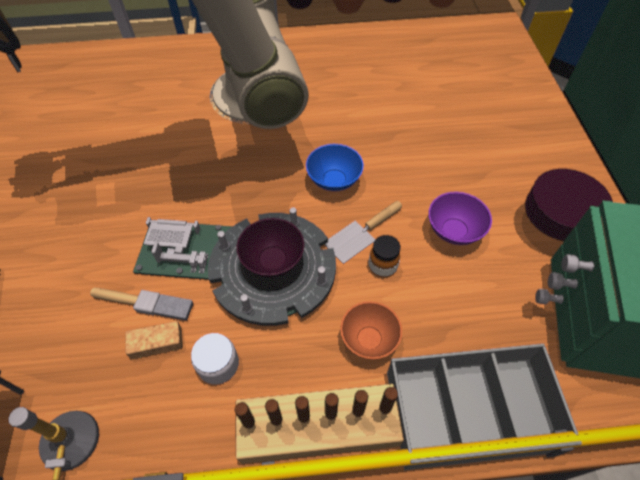

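View pics/side0.png

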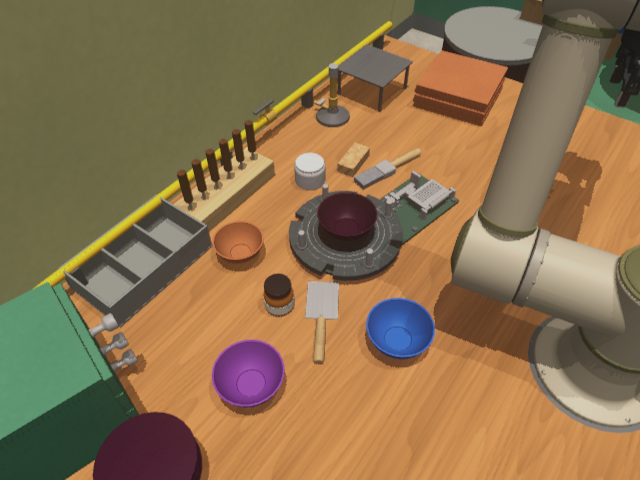

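Scene view: the turntable with the dark bowl is at about (271,255), the tongue at (185,248), and the catch flap at (170,233). The bolt and tab are at about (180,258), and the pegs at (293,215), (322,275), (244,303) and (222,240). Look-alikes are the blue bowl (335,168), purple bowl (459,218), dark round block (568,205) and terracotta bowl (371,332). I choose the dark bowl on the disc, and will check it in a close crop.

```bash
python3 - <<'E'
from h import *
a=load('scene')['img'][195:335,130:345]; b=load('side')['img'][165:285,280:465]
a=cv2.resize(a,(645,420),interpolation=cv2.INTER_CUBIC)
a=cv2.resize(load('scene')['img'][200:330,130:340],(800,495),interpolation=cv2.INTER_CUBIC)
cv2.imwrite('pics/a.png',a)
cv2.imwrite('pics/b.png',cv2.resize(b,(800,519),interpolation=cv2.INTER_CUBIC))
E
```

```text
(no output)
```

View pics/a.png

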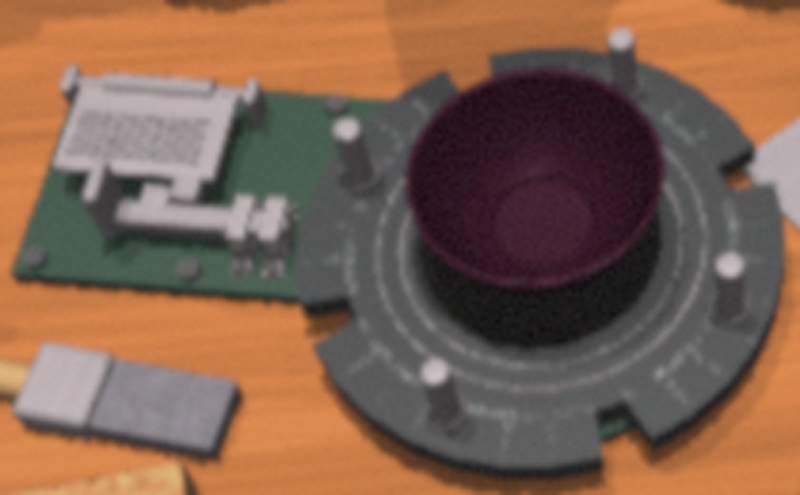

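View pics/b.png

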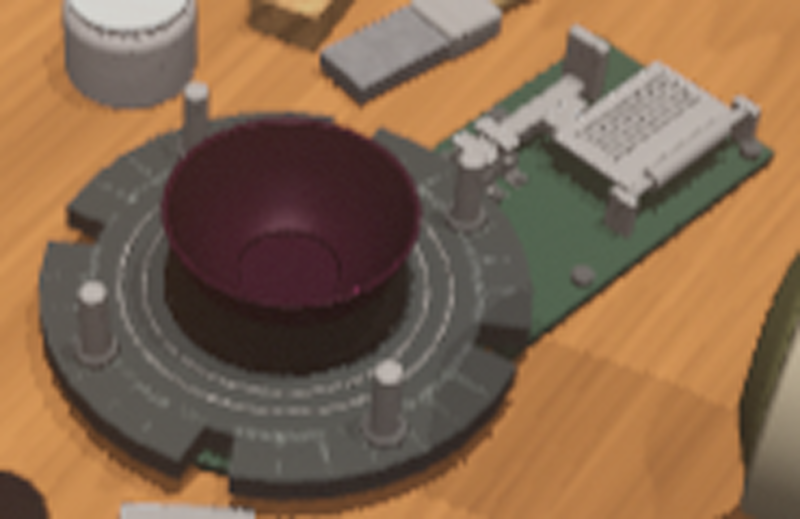

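Crops: the dark bowl stands on the disc's pad, so the choice is confirmed. In the scene crop the peg tops are at (622,38), (347,128), (436,370) and (729,263), and the tab top is near (97,178). In the side crop the peg tops are at (388,370), (475,150), (196,91) and (93,292), and the tab top is near (589,40).

```bash
python3 - <<'E'
from h import *
s=load('scene'); t=load('side')
A=lambda p:(130+p[0]/3.8095,200+p[1]/3.8095)
B=lambda p:(280+p[0]/4.324,165+p[1]/4.324)
P=[(622,38),(347,128),(436,370),(729,263)];Q=[(388,370),(475,150),(196,91),(93,292)]
W=[]
for p,q in zip(P,Q):
    a=onz(s,*A(p),77);b=onz(t,*B(q),77);print(a.round(1),b.round(1));W.append((a+b)/2)
W=np.array(W);C=W.mean(0);print('C',C,np.linalg.norm(W-C,axis=1),np.degrees(np.arctan2((W-C)[:,1],(W-C)[:,0])))
a=onz(s,*A((97,172)),60);b=onz(t,*B((589,36)),60);T=(a+b)/2;print('tab',a,b)
d=T-C;print(np.hypot(d[0],d[1]),'yaw',np.degrees(np.arctan2(d[1],d[0]))+90)
# plate edges: scene front edge at z=10 (lower) and rear; flap corners z=34
for n,p,z in [('plateFL',(15,275),10),('plateF2',(300,300),10)]: print(n,onz(s,*A(p),z))
for n,p,z in [('flapTL',(82,82),34),('flapTR',(238,92),34),('flapBR',(213,182),34),('flapBL',(53,165),34)]: print(n,onz(s,*A(p),z))
for n,p,z in [('plateR',(772,155),10),('plateR2',(530,350),10)]: print(n,onz(t,*B(p),z))
E
```

```text
[460.9  71.2  77. ] [461.1  69.4  77. ]
[503.  -71.3  77. ] [504.7 -77.6  77. ]
[644.9 -28.4  77. ] [644.5 -29.   77. ]
[602.1 112.9  77. ] [602.1 112.6  77. ]
C [552.92675355  19.97983641  77.        ] [104.79587869 106.39536691 103.90448771 104.95146878] [ 151.2840759  -117.44787516  -27.92851326   62.0775003 ]
tab [ 504.71916015 -201.33299557   60.        ] [ 508.58148098 -203.30371605   60.        ]
227.06385558589596 yaw -11.759472355022226
plateFL [ 530.81671268 -256.37431973   10.        ]
plateF2 [ 561.66477694 -107.01374263   10.        ]
flapTL [ 426.24456567 -223.82191785   34.        ]
flapTR [ 442.1409136  -138.67354747   34.        ]
flapBR [ 499.48721823 -149.17624979   34.        ]
flapBL [ 479.65125301 -234.179911     34.        ]
plateR [ 402.47000164 -230.11155698   10.        ]
plateR2 [437.18892594 -32.70562859  10.        ]
```

```bash
python3 - <<'E'
from h import *
s=load('scene');t=load('side')
for n,a,b,z in [('tin',(213,349),(310,162),60),('blue',(335,160),(400,325),50),('jar',(386,246),(278,288),72),('raw',(371,324),(238,242),48)]:
    print(n,onz(s,*a,z).round(),onz(t,*b,z).round())
for u,v in [(92,292),(190,310),(128,340),(352,245),(330,250),(400,208)]: print(u,v,onz(s,u,v,15).round())
C=np.array([553,20.]);
for r,a in [(112,165),(112,175),(112,-12),(112,140),(105,123.5),(105,-56.5)]:
    print(r,a,(C+r*np.array([np.cos(np.radians(a)),np.sin(np.radians(a))])).round())
E
```

```text
tin [729. -85.  60.] [734. -89.  60.]
blue [311. 173.  50.] [328. 167.  50.]
jar [562. 240.  72.] [554. 248.  72.]
raw [707. 190.  48.] [711. 194.  48.]
92 292 [ 570. -331.   15.]
190 310 [ 629. -139.   15.]
128 340 [ 678. -249.   15.]
352 245 [516. 184.  15.]
330 250 [523. 138.  15.]
400 208 [433. 300.  15.]
112 165 [445.  49.]
112 175 [441.  30.]
112 -12 [663.  -3.]
112 140 [467.  92.]
105 123.5 [495. 108.]
105 -56.5 [611. -68.]
```

>>> play_rows:
  plan:
    - [16, 36, 0, 0, 0, 0.07, -1]
    - [16, 36, 0, 0, 0, 0.07, -1]
    - [16, 36, 0, 0, 0, 0.07, -1]
    - [16, 36, 0, 0, 0, 0.07, -1]
    - [16, 36, 0, 0, 0, 0.07, -1]

```text
time_s: 0.52
eef_pos: [285.6, -299.5, 227.5]
ee_rot: [-0.002, 0.929, 0.371, -0.001]
force: [0.2, -1.1, -0.8]
grip_width: 0.299
```

>>> play_rows:
  plan:
    - [16, 36, -5, 0, 0, 0.07, -1]
    - [16, 36, -5, 0, 0, 0.07, -1]
    - [16, 36, -5, 0, 0, 0.07, -1]
    - [16, 36, -5, 0, 0, 0.07, -1]
    - [16, 36, -5, 0, 0, 0.07, -1]

```text
time_s: 0.93
eef_pos: [366.6, -110.1, 202.0]
ee_rot: [-0.001, 0.846, 0.533, -0.001]
force: [2.6, -0.7, 0.0]
grip_width: 0.001
```

>>> play_rows:
  plan:
    - [16, 31, -15, 0, 0, 0.07, -1]
    - [16, 31, -15, 0, 0, 0.07, -1]
    - [16, 31, -15, 0, 0, 0.07, -1]
    - [14, 31, -15, 0, 0, 0.04, -1]
    - [10, 17, -5, 0, 0, 0, -1]

```text
time_s: 1.35
eef_pos: [440.3, 42.1, 134.4]
ee_rot: [-0.0, 0.766, 0.642, -0.0]
force: [-0.8, -0.4, 0.3]
grip_width: 0.001
```

```bash
python3 - <<'E'
from h import *
s=sense();print(s['eef_pos'],s['ee_rot'],s['force'])
c=snap('wrist','w0.png')
print([proj(c,p) for p in [(461,70,77),(553,20,40),(442,35,45)]])
E
```

```text
[440.25329991  42.08374288 134.36320194] [-3.20162815e-04  7.66418335e-01  6.42341679e-01 -1.09896772e-06] [-0.78889574 -0.38312146  0.27346477]
[(np.float64(347.57926832038), np.float64(210.48737434172685)), (np.float64(499.07489297505947), np.float64(250.5898601566133)), (np.float64(321.93013171790795), np.float64(259.84340841125805))]
```

View pics/w0.png

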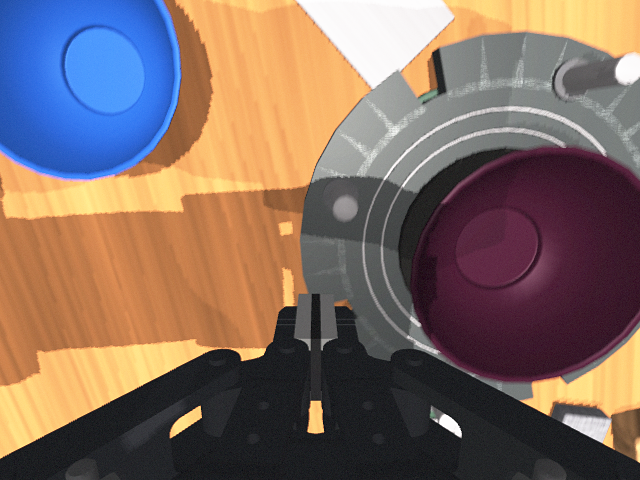

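Wrist view: the peg top is at (346,208), within 2 px of its predicted place. The shut fingers are clear of it and the bowl is clear to the right, so I go down beside the peg.

>>> play_rows:
  plan:
    - [1, -3, -30, 0, 0, 0, -1]
    - [1, -3, -30, 0, 0, 0, -1]
    - [0, 0, -25, 0, 0, 0, -1]
    - [0, 0, -5, 0, 0, 0, -1]

```text
time_s: 1.73
eef_pos: [444.3, 40.0, 41.6]
ee_rot: [0.001, 0.765, 0.645, 0.002]
force: [-1.2, -0.3, 0.3]
grip_width: -0.001
```

>>> play_rows:
  plan:
    - [3, 10, 2, 0, 0, 0, -1]
    - [4, 11, 0, 0, 0, 0, -1]
    - [5, 10, 0, 0, 0, 0, -1]
    - [6, 10, 0, 0, 0, 0, -1]

```text
time_s: 2.07
eef_pos: [462.2, 81.8, 45.7]
ee_rot: [-0.0, 0.766, 0.643, -0.0]
force: [1.4, -10.7, -6.6]
grip_width: 0.003
```

>>> play_rows:
  plan:
    - [5, 7, 0, 0, 0, 0, -1]
    - [0, 0, 0, 0, 0, 0, -1]

```text
time_s: 2.23
eef_pos: [469.6, 91.2, 48.6]
ee_rot: [0.001, 0.765, 0.644, 0.001]
force: [0.7, -0.3, -0.5]
grip_width: -0.0
```

```bash
cat > pegs.py <<'E'
from h import *
def pegs():
    # bright peg tops near the 105 ring at z=77 in scene/side views
    for n in ('scene','side'):
        c=snap(n,n+'_l.png'); im=cv2.cvtColor(c['img'],cv2.COLOR_BGR2GRAY).astype(float)
        A=np.arange(0,90,0.5);tot=np.zeros((4,len(A)))
        for k in range(4):
            for i,a in enumerate(A):
                th=np.radians(a+90*k); u,v=proj(c,(553+105*np.cos(th),20+105*np.sin(th),77))
                u,v=int(round(u)),int(round(v)); tot[k,i]=im[v-1:v+2,u-1:u+2].mean()
        m=np.sort(tot,0)[1:3].mean(0); print(n,'peg angle mod 90:',A[m.argsort()[::-1][:6]],m.max())
E
python3 -c "
from pegs import *
pegs();s=sense();print(s['eef_pos'],s['force'])"
```

```text
scene peg angle mod 90: [37.  36.5 36.  37.5 38.  35.5] 181.72222222222223
side peg angle mod 90: [37.  36.5 37.5 38.  35.5 36. ] 144.94444444444446
[468.73869902  90.25558728  48.15803294] [ 0.87706094  0.16393718 -0.86718234]
```

>>> play_rows:
  plan:
    - [3, 3, 0, 0, 0, 0, -1]
    - [3, 2, 0, 0, 0, 0, -1]
    - [0, 0, 0, 0, 0, 0, -1]

```text
time_s: 2.58
eef_pos: [474.7, 95.0, 48.9]
ee_rot: [0.001, 0.766, 0.643, 0.001]
force: [0.9, -0.1, -0.1]
grip_width: -0.0
```

```bash
python3 -c "
from pegs import *
pegs();s=sense();print(s['eef_pos'],s['force'])"
```

```text
scene peg angle mod 90: [35.  34.5 34.  35.5 33.5 36.5] 180.83333333333331
side peg angle mod 90: [35.  36.  35.5 34.5 34.  33.5] 144.11111111111111
[474.41082518  94.84850309  48.78497417] [-0.07514828 -0.30610329  0.97698254]
```

>>> play_rows:
  plan:
    - [3, 2, 0, 0, 0, 0, -1]
    - [0, 0, 0, 0, 0, 0, -1]

```text
time_s: 2.85
eef_pos: [477.2, 96.6, 48.7]
ee_rot: [0.001, 0.766, 0.643, 0.0]
force: [0.5, -0.9, -0.1]
grip_width: -0.003
```

```bash
python3 - <<'E'
from pegs import *
pegs();s=sense();print(s['eef_pos'],s['force'])
c=load('scene');y=np.array([.1994,.9799]);C=np.array([553,20])
im=c['img'].copy()
for r in (112,134): cv2.circle(im,tuple(int(round(v)) for v in proj(c,(*(C-r*y),32))),0,(0,0,255),1)
cv2.imwrite('pics/d.png',cv2.resize(im[200:330,130:340],(800,495),interpolation=cv2.INTER_CUBIC))
E
```

```text
scene peg angle mod 90: [32.5 33.  32.  33.5 31.5 34. ] 181.94444444444446
side peg angle mod 90: [32.5 32.  31.5 33.  33.5 34. ] 144.27777777777777
[476.89260873  96.56016877  48.58479148] [ 0.1392406   0.46720432 -0.38723016]
```

View pics/d.png

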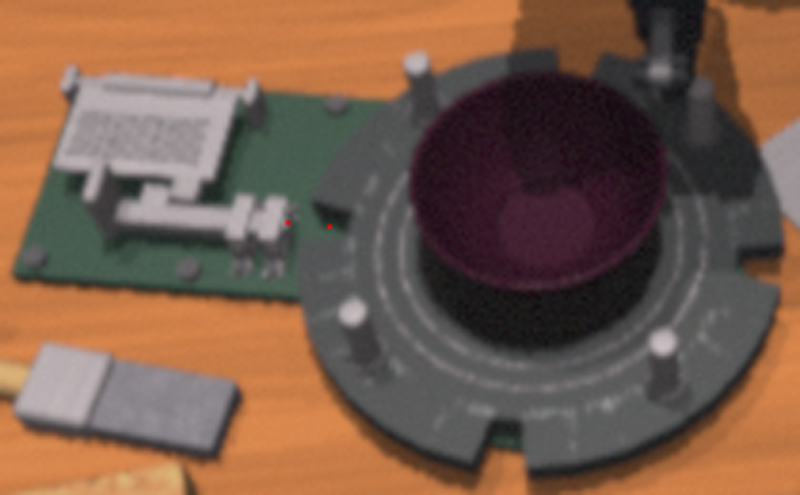

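Crop: the bolt line's red dot at (330,226) is inside the notch, and the bolt nose points at it. The offset is about 2 mm, which the taper will take up. I back off and go to the tab.

>>> play_rows:
  plan:
    - [-5, -8, 10, 0, 0, 0, -1]
    - [-2, -4, 35, 0, 0, 0, -1]
    - [0, -5, 35, 0, 0, 0, -1]
    - [2, -36, 10, 0, 0, 0, -1]
    - [2, -40, 0, 0, 0, 0, -0.3]

```text
time_s: 3.37
eef_pos: [471.6, 5.7, 141.4]
ee_rot: [-0.001, 0.763, 0.646, -0.001]
force: [0.0, -0.2, -0.0]
grip_width: 0.13
```

>>> play_rows:
  plan:
    - [2, -40, 0, 0, 0, -0.012, -0.3]
    - [2, -40, 0, 0, 0, -0.012, -0.3]
    - [2, -40, 0, 0, 0, 0, -0.3]
    - [2, -40, 0, 0, 0, 0, -0.3]
    - [0, -32, 0, 0, 0, 0, -0.3]

```text
time_s: 3.78
eef_pos: [479.3, -195.6, 144.3]
ee_rot: [0.002, 0.771, 0.637, 0.001]
force: [0.5, 0.7, -0.3]
grip_width: 0.35
```

>>> play_rows:
  plan:
    - [0, -18, 0, 0, 0, 0, -0.3]
    - [0, 0, 0, 0, 0, 0, -0.3]

```text
time_s: 3.95
eef_pos: [478.7, -220.5, 144.2]
ee_rot: [0.003, 0.773, 0.635, 0.001]
force: [0.3, -0.1, -0.9]
grip_width: 0.353
```

```bash
python3 - <<'E'
from h import *
s=sense();print(s['eef_pos'],s['ee_rot'],2*np.degrees(np.arctan2(s['ee_rot'][2],s['ee_rot'][1]))-90)
c=snap('wrist','w1.png');im=c['img'].copy()
C=np.array([553,20]);ex=np.array([.98,-.1994]);ey=np.array([.1994,.98])
for x,y,z in [(0,-228,60),(13,-232,60),(-13,-232,60),(-42,-228,34),(-42,-191,34),(-42,-265,34)]:
    p=proj(c,(*(C+x*ex+y*ey),z));print(x,y,p);cv2.circle(im,tuple(int(round(v)) for v in p),3,(0,0,255),-1)
cv2.imwrite('pics/w1.png',im)
E
```

```text
[ 478.65230236 -220.51637872  144.16137134] [3.43461635e-03 7.72581123e-01 6.34906545e-01 5.39083708e-04] -11.173323956728382
0 -228 (np.float64(358.88965161083013), np.float64(215.4119805890949))
13 -232 (np.float64(380.56180613999953), np.float64(222.14211566552396))
-13 -232 (np.float64(336.68481961769595), np.float64(221.90988742569968))
-42 -228 (np.float64(290.0733237916762), np.float64(206.4589305208696))
-42 -191 (np.float64(289.3840601627592), np.float64(148.12899776501098))
-42 -265 (np.float64(290.7081634354244), np.float64(260.1831547175854))
```

View pics/w1.png

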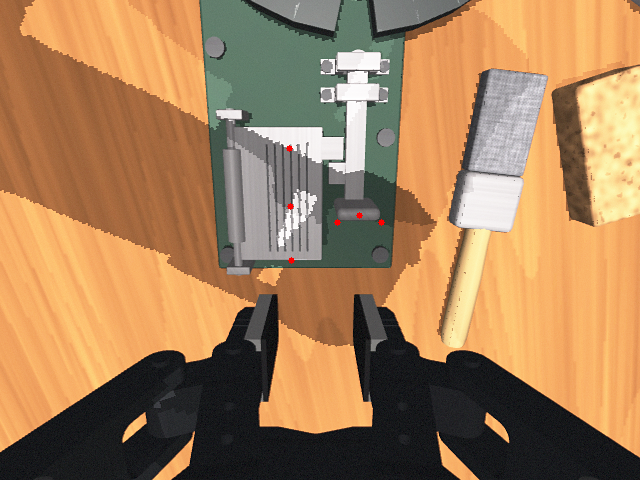

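Wrist view: the tab top is at (358,209) and the flap spans (240–322, 127–262). The open fingertips at (270,295) and (360,295) straddle correctly, with the right one behind the tab and the left over the flap. I go down with a 4 mm shift towards the bolt line.

>>> play_rows:
  plan:
    - [2, -1, -35, 0, 0, 0, -0.3]
    - [2, 0, -35, 0, 0, 0, -0.3]
    - [0, 0, -24, 0, 0, 0, -0.3]
    - [0, 0, -5, 0, 0, 0, -0.3]
    - [0, 0, 0, 0, 0, 0, -0.3]

```text
time_s: 4.42
eef_pos: [483.6, -215.6, 43.6]
ee_rot: [0.005, 0.772, 0.636, 0.002]
force: [0.3, -0.3, 0.1]
grip_width: 0.347
```

>>> play_rows:
  plan:
    - [0, 0, -5, 0, 0, 0, -0.3]
    - [0, 0, -4, 0, 0, 0, -0.3]
    - [0, 0, 0, 0, 0, 0, -0.3]

```text
time_s: 4.67
eef_pos: [485.0, -214.6, 37.0]
ee_rot: [0.007, 0.771, 0.637, 0.002]
force: [-0.1, 0.2, 0.8]
grip_width: 0.351
```

>>> play_rows:
  plan:
    - [-1, -6, 0, 0, 0, 0, -0.3]
    - [0, -1, -4, 0, 0, 0, -0.3]
    - [0, 0, -3, 0, 0, 0, -0.3]
    - [0, 0, 0, 0, 0, 0, -0.3]

```text
time_s: 5.0
eef_pos: [485.3, -223.1, 32.3]
ee_rot: [0.009, 0.771, 0.637, 0.003]
force: [-0.4, 1.1, 2.5]
grip_width: 0.352
```

>>> play_rows:
  plan:
    - [0, 0, -3, 0, 0, 0, -0.3]
    - [0, 0, -3, 0, 0, 0, -0.3]
    - [0, 0, 0, 0, 0, 0, -0.3]

```text
time_s: 5.25
eef_pos: [485.3, -223.3, 26.4]
ee_rot: [0.009, 0.771, 0.637, 0.003]
force: [-1.3, 1.9, 3.9]
grip_width: 0.35
```

>>> play_rows:
  plan:
    - [0, 0, -3, 0, 0, 0, -0.3]
    - [0, 0, -2, 0, 0, 0, -0.3]
    - [0, 0, 0, 0, 0, 0, -0.3]

```text
time_s: 5.5
eef_pos: [485.8, -223.5, 25.0]
ee_rot: [0.01, 0.771, 0.637, 0.003]
force: [-1.4, -0.5, 7.4]
grip_width: 0.352
```

>>> play_rows:
  plan:
    - [1, 6, -2, 0, 0, 0, -0.3]
    - [1, 6, -2, 0, 0, 0, -0.3]
    - [1, 6, -2, 0, 0, 0, -0.3]

```text
time_s: 5.75
eef_pos: [492.1, -212.2, 24.1]
ee_rot: [0.019, 0.77, 0.638, 0.002]
force: [-4.7, -10.7, 13.6]
grip_width: 0.347
```

>>> play_rows:
  plan:
    - [-1, 6, -2, 0.01, 0.008, 0, -0.3]
    - [-1, 6, -2, 0.01, 0.008, 0, -0.3]
    - [0, 6, -2, 0.01, 0.008, 0, -0.3]

```text
time_s: 6.0
eef_pos: [495.0, -202.2, 23.7]
ee_rot: [0.011, 0.769, 0.639, 0.002]
force: [-2.5, -9.9, 10.4]
grip_width: 0.353
```

```bash
python3 - <<'E'
from h import *
s=sense();print(s['eef_pos'],s['ee_rot'],s['force'],s['wrist_torque'])
c=snap('scene','s5.png');cv2.imwrite('pics/e.png',cv2.resize(c['img'][200:330,130:340],(800,495),interpolation=cv2.INTER_CUBIC))
E
```

```text
[ 494.95808653 -202.24232516   23.74948421] [0.01122981 0.76943047 0.63862994 0.00156191] [-2.52288174 -9.85105586 10.40105443] [-1.57706311  0.72159555  0.05514196]
```

View pics/e.png

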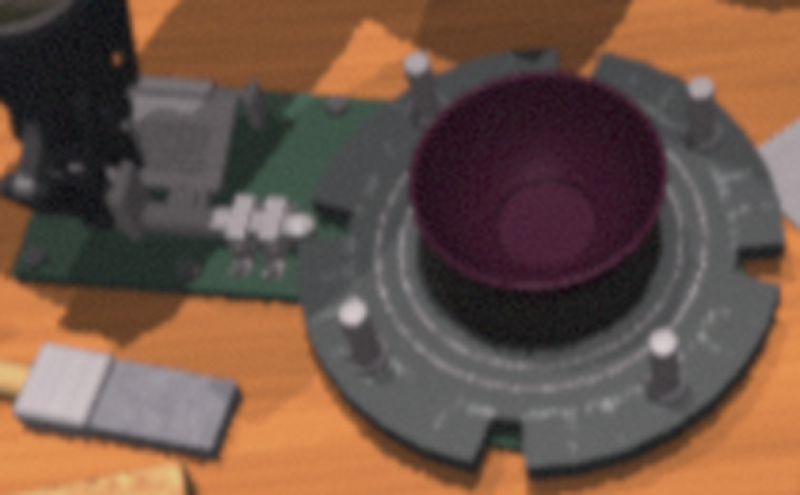

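Crop: the bolt nose has advanced to (300,224), the flap is down, and the finger is behind the tab at (120,200). I keep pushing.

>>> play_rows:
  plan:
    - [0, 6, -2, 0.005, 0.004, 0, -0.3]
    - [0, 6, -2, 0.005, 0.004, 0, -0.3]
    - [0, 6, -2, 0.005, 0.004, 0, -0.3]

```text
time_s: 6.3
eef_pos: [499.3, -192.2, 23.1]
ee_rot: [0.012, 0.769, 0.639, 0.001]
force: [-4.3, -11.1, 13.8]
grip_width: 0.349
```

>>> play_rows:
  plan:
    - [0, 6, -2, 0.006, 0.005, 0, -0.3]
    - [0, 6, -2, 0.006, 0.005, 0, -0.3]

```text
time_s: 6.47
eef_pos: [502.1, -185.7, 22.7]
ee_rot: [0.011, 0.768, 0.64, 0.0]
force: [-3.5, -11.3, 13.2]
grip_width: 0.349
```

>>> play_rows:
  plan:
    - [-6, 5, -2, 0.006, 0.005, 0, -0.3]
    - [-4, 6, -2, 0.006, 0.005, 0, -0.3]

```text
time_s: 6.63
eef_pos: [499.7, -182.6, 23.6]
ee_rot: [0.017, 0.768, 0.64, 0.002]
force: [7.2, -37.5, -7.9]
grip_width: 0.352
```

>>> play_rows:
  plan:
    - [-1, 7, -2, 0.006, 0.005, 0, -0.3]

```text
time_s: 6.72
eef_pos: [500.2, -182.4, 23.5]
ee_rot: [0.02, 0.768, 0.64, 0.0]
force: [-17.8, -51.5, 2.7]
grip_width: 0.35
```

The force rose to 51 N at y = −209, the expected home position, so the bolt is at its stop. I lift off.

>>> play_rows:
  plan:
    - [0, -1, 4, 0, 0, 0, -0.3]
    - [0, -2, 6, 0, 0, 0, -0.3]
    - [0, -2, 10, 0, 0, 0, -0.3]
    - [0, -2, 20, 0, 0, 0, -0.3]
    - [0, 0, 35, 0, 0, 0, -0.3]

```text
time_s: 7.13
eef_pos: [497.5, -191.0, 96.3]
ee_rot: [0.017, 0.769, 0.639, -0.002]
force: [-0.1, -0.2, -1.2]
grip_width: 0.354
```

>>> play_rows:
  plan:
    - [-3, -30, 35, 0, 0, 0, -0.3]
    - [-3, -36, 15, 0, 0, 0, -0.3]
    - [-3, -36, 10, 0, 0, 0, -0.3]
    - [0, 0, 0, 0, 0, 0, -0.3]

```text
time_s: 7.47
eef_pos: [490.1, -292.6, 165.5]
ee_rot: [0.021, 0.766, 0.642, -0.0]
force: [0.3, 0.5, -1.2]
grip_width: 0.35
```

```bash
python3 - <<'E'
from h import *
s=sense();print(s['eef_pos'],s['force'],s['time_s'])
c=snap('wrist','w6.png');d=snap('scene','s6.png')
print(c['img'].shape)
a=cv2.resize(d['img'][195:285,125:275],(800,480),interpolation=cv2.INTER_CUBIC); cv2.imwrite('pics/f.png',a)
C=np.array([553,20]);ex=np.array([.98,-.1994]);ey=np.array([.1994,.98])
for y in (-228,-194): print(y,proj(d,(*(C+y*ey),60)))
E
python3 -c "
from pegs import *
pegs()"
```

```text
[ 490.06955448 -292.58545181  165.48415931] [ 0.25631522  0.45573713 -1.22677597] 7.4667
(480, 640, 3)
-228 (np.float64(154.23939690181882), np.float64(246.45517309390155))
-194 (np.float64(171.32865919066825), np.float64(247.84329100788867))
scene peg angle mod 90: [33.5 33.  32.5 32.  31.5 34. ] 186.33333333333331
side peg angle mod 90: [32.5 33.  32.  33.5 31.5 34. ] 184.38888888888889
```

View pics/f.png

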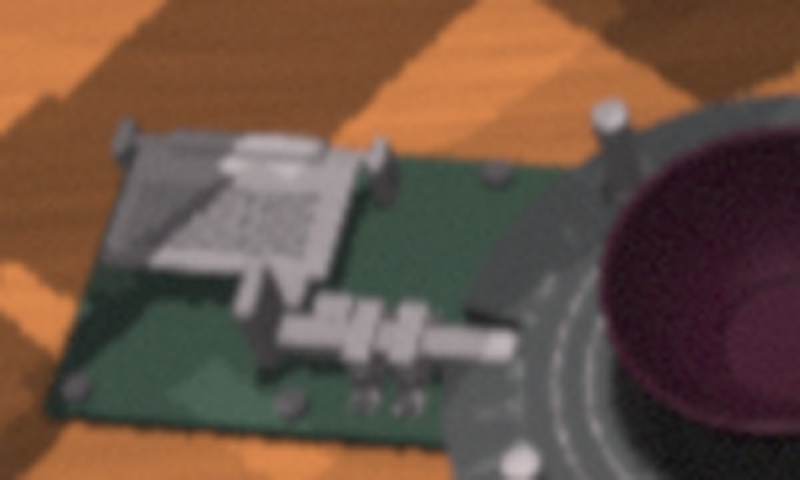

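View pics/w6.png

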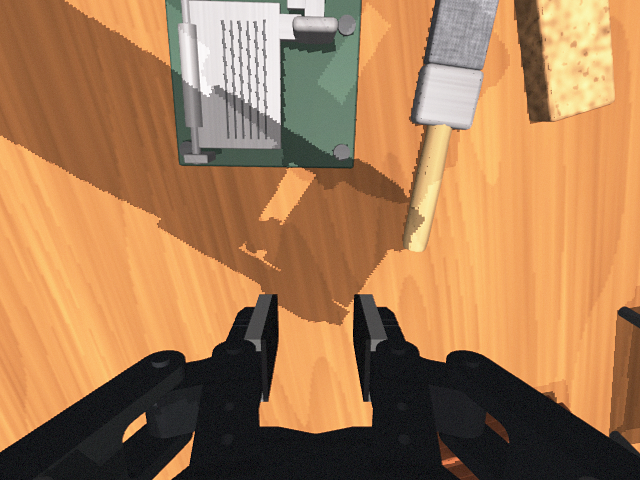

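Scene crop: the nose is deep in the notch at (500,345) and the tab at (262,275) is at its home position. One more numeric check, on whether the catch has come up: I compare the flap patch with the start image.

```bash
python3 - <<'E'
from h import *
d=load('scene');C=np.array([553,20]);ex=np.array([.98,-.1994]);ey=np.array([.1994,.98])
i0=cv2.imread('pics/scene0.png',0);i5=cv2.imread('pics/s5.png',0)
i6=np.mean([cv2.cvtColor(optics.capture('scene')['img'],6).astype(float) for _ in range(4)],0)
for y in (-262,-250,-203,-196):
    pts=[proj(d,(*(C+y*ey-26*ex),z)) for z in (36,24)];print(y,np.round(pts,1))
    u=int(round(pts[0][0]));v=int(round(pts[0][1]))
    for n,i in (('start',i0),('pressed',i5),('now',i6)): print('  ',n,i[v-6:v+9,u].astype(int))
E
```

```text
-262 [[145.1 240.9]
 [147.  244.1]]
   start [122 127 135 141 154 166 169 170 152 112  87  84  85  83  83]
   pressed [23 22 24 30 27 31 29 27 28 35 47 44 31 27 20]
   now [76 78 81 88 95 99 92 85 79 69 57 53 54 53 49]
-250 [[150.9 241.3]
 [152.7 244.6]]
   start [156 151 151 151 151 159 177 184 174 141  85  49  50  64  81]
   pressed [23 21 26 26 23 28 30 39 55 57 41 35 29 29 25]
   now [98 97 97 95 89 80 83 84 82 72 54 44 41 41 40]
-203 [[173.7 243.2]
 [175.2 246.4]]
   start [150 149 153 155 157 164 180 184 172 138  93  98 131 152 143]
   pressed [84 84 82 82 81 82 83 86 89 91 93 88 74 69 72]
   now [129 128 131 134 136 139 146 134 117 101  91  82  75  68  64]
-196 [[177.1 243.4]
 [178.6 246.7]]
   start [155 157 153 150 148 158 178 186 182 179 174 176 176 173 155]
   pressed [81 82 82 83 84 80 81 81 87 92 94 89 82 87 90]
   now [134 134 131 126 127 135 154 159 155 148 136 122 103  86  74]
```

```bash
python3 -c "
from h import *
print(sense()['time_s'],ctrl.finish_job())"
```

```text
the job is handed in; nothing more can be done
7.8667 None
```

The turntable is locked and the job is handed in at 7.9 s of the 45 s allowed; no verdict came back.

**What I did:** I pushed the table clockwise by a peg, about 29°, until a notch faced the bolt. Then I held the catch down with one fingertip while the other pushed the tab. At the expected home position the wrist force rose to about 51 N, so I lifted off and backed away.

**What the last checks showed:**
- **Bolt:** its nose is seated in the notch, and the tab is within about 3 px of its computed home position.
- **Catch:** the flap's edge is back on the same image rows as at the start, clearly different from when it was pressed, so it has sprung up.
- **Table:** the pegs are within about 1° of the target angle, which is 2 mm or less at the notch.
- **Bowl:** it looked upright and centred on its pad in the pictures.
- **Gripper:** it is clear of everything, about 165 mm up, with no contact force.

**Less certain:** during the push the tool drifted about 10 mm sideways and tilted slightly, and I corrected for that on the way. I judged the catch and bowl only from images. I did not re-measure the other bench items, but I saw no contact with them.

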